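# Prop open the lid of a vial chamber

## Robot

A 6-joint arm with a two-finger parallel gripper is mounted at the origin on the work surface. World frame = base frame: x ahead of the robot, y to its left, z up, the work surface at z = 0. Lengths are in m, angles in rad, forces in N, time in s.
With the tool pointing down it reaches from about 0.275 to 0.85 m from the base axis. Payload 5.2 kg.
Tool frame: the origin (TCP) lies at the very end of the fingers, on their centre line; the grasp point (between the pads) lies 19 mm behind it; z points along the fingers, y is the line along which they close (so a half turn about z gives the same grasp; the last joint's range is limited). The gripper opens to 85 mm and grips with 20 to 120 N. Pads are 22 mm wide; open, the fingers measure 114 mm over their backs; the gripper's body (76 mm by 85 mm) begins 54 mm behind the grasp point. The pads swing forward as they close: fully open they stand 13 mm farther back than shut.
Start: joints at [1.028, 0.259, 1.535, -0, 1.348, -0.203], TCP at [0.183, 0.519, 0.231] pointing down, gripper open.
Joint ranges: [-3.14, 3.14], [-0.91, 2.08], [0.19, 2.58], [-1.22, 4.36], [0.22, 2.71], [-3.12, 3.12]. Speed limits (rad/s): [2.57, 2.57, 3.14, 3.14, 3.14, 3.14].

## Interface

Orientations are given as a unit quaternion [w, x, y, z].
In Python, from plant import r gives the robot as it stands. The module is installed in compiled form; this text tells all that it offers.
- The arm moves only by the tool apply_moves, never from a script. Its argument "targets" is a list that holds one entry, the list of rows, each a list of 7 numbers: the turn, a rotation vector about the tool's x, y, z in rad, then the shift along the tool's x, y, z in mm, then the gripper's target within -1 to 1 (fully open at 1, half-way at 0, shut at -1). A call has 1 to 20 rows; each row is the pose to reach, as a shift and turn from the pose commanded when the call began, along the tool's axes at that moment; what a row does not reach only later rows make up. A row lasts 1/12 s, in which the tool goes at most 41.7 mm and 7.16 degrees, less where a joint would pass 70% of its speed; a pose out of reach is approached as far as the arm can. A call with a gripper value outside its range is refused whole. The fingers move at their own pace and stop on an object; "newtons" is the grip in N (left out, the last holds). Time passes only in rows, so rows that repeat a pose let the fingers close. It gives the time, the measured TCP pose, the force, the opening and the grip force at its end, in the units of the state.
- r.sense(): the state, without advancing time (a new reading comes with each control period).
- r.read_camera(name): name is "side" or "top" or "wrist"; returns a dict with "frame" (420x560x3 uint8, red, green, blue), "K" (3x3 intrinsics, pixels), "R" (3x3) and "t" (3): a world point X has camera coordinates R X + t; the wrist camera has in their place "tool_from_camera" (4x4, takes a point from camera to tool coordinates, whose origin is the TCP and whose axes are the flange's). Camera axes: x right, y down, z forward; pixel columns grow to the right and rows downward; lengths in m; the calibration is good to about 2 mm. A picture is of the moment at which its call begins: read the wrist's pose just before it. There is no depth.
- r.close_job(): hands the job in; it is judged then, once.
Trained networks look in the newest picture that a camera, given by its name, has taken for a name from the list of things; names that differ only in an ending like _2 or _b are one class to them, and where a whole thing is asked for, a point or a joint stands for the part that bears it (a point fixed in the world has none). Each returns a list of dicts, best first, with "conf" (0 to 1); they miss things now and then, are a little off and sometimes report something else, mostly with a low value. They report only what shows in the picture. A call takes as long as a camera call.
- r.masks_of(name, camera): "region" (420x560 bool, what is visible of it).
- r.mark_of(name, camera): "at" ([x, y, z] in m, in world coordinates, good to about 4 mm: a listed point, or the origin of a listed thing).
The state is a dict: "clock": time; "qpos": joint angles; "qd": joint speeds; "joint_efforts": joint torques, N m; "tool_pos": TCP position; "ee_rot": TCP orientation; "wrist_force": force on the tool from outside, world axes, zero at the start; "torque": the same for the moment, N m; "finger_gap": opening from 0.0 (shut) to 1.0 (fully open); "grasp_force": force on a finger pad.
Only numpy, scipy, OpenCV 4.12 (cv2) and the standard library are available. Lean on these libraries where they do the work, as an engineer would, in place of code of your own. Each camera call takes 0.05 s, during which the arm holds its last target. There are 200 camera calls.

## Task

Prop open the clear hinged lid of the vial chamber so that the rack inside can be reached: lift the lid, swing up the prop rod from the chamber's side and let the sinking lid settle on it with the rod's brass tip fully through the hole in the lid's steel ear. Let go so that the rod alone holds the lid up, and leave the vial rack, the jar and the cap tray beside the chamber where they are.

Things in the scene. Friction and masses are not known exactly. Their poses are not given: they have to be found in the camera images.
- station: Vial chamber, fixed to the table: white open tub 210 (x) by 250 mm (y), rim 110 mm high, on a dark red tray 230 x 270 x 16 mm; a rack of capped vials inside, below the rim. Origin: centre of the underside. x runs from the front (handle side) to the lid's hinge, y left, z up; yaw within 0.3 rad of the robot's. The prop rod is on its right side (-y).
- lid (a joint): Lid angle, rad: 0 closed, grows opening, stop at 1.35; rests at 0.95 when propped. Clear plastic in a dark red frame, 250 mm wide, 212 mm hinge to front, 6 mm thick, 0.4 to 0.63 kg. Hinge damped both ways (8 N m s/rad): 0.25 rad/s takes about 15 N at the handle. Let go, it sinks slowly and closes: from the stop it takes 12 to 20 s to reach 0.95.
- lid_hinge (a point): Point on the lid's hinge axis, mid width, at the rim of the far side (station frame 105, 0, 110 mm). The axis is parallel to the station's y. The point's axes turn with the lid and equal the station's when it is closed.
- lid_handle (a point): Middle of the lid's handle: straight round dark steel bar, 10 mm diameter, 110 mm long, parallel to the station's y, on two end posts; 46 mm above the lid's underside (35 mm free below it), 165 mm from the hinge axis along the lid. Grip it from above, fingers closing along the station's x; it turns in the grip as the lid swings.
- lid_hole (a point): Centre of the holding hole, on the underside of the lid's ear: a steel plate 30 mm (along the lid) x 32 mm, 6 mm thick, sticking out of the lid's right edge, 180 mm from the hinge axis, 143 mm right of the lid's middle; hole 15 mm across. Axes turn with the lid; z is the hole's axis, out of the lid's upper side.
- rod (a joint): Prop rod angle about its pivot, rad: 0 stowed, lying along the chamber's right side and pointing to the station's +x; grows as its free end rises, to 1.9; it is 1.10 with the tip in the hole. It swings freely and falls back if let go before the lid holds it.
- rod_pivot (a point): Pivot of the prop rod (8 mm steel), on the chamber's right side near the front (station frame -85, -143, 88 mm); axis parallel to the station's y. The rod swings in the plane of the ear's hole, so sideways it lines up by itself. Axes turn with the rod; its length lies along x.
- rod_grip (a point): Middle of the red round sleeve by which the rod is moved: 14 mm diameter, 50 mm long, parallel to the station's y, sticking out to the right: 120 mm from the pivot along the rod, its middle 55 mm to the right of the rod. Grip it from above, fingers closing along the station's x; it turns in the grip as the rod swings.
- rod_shoulder (a point): Middle of the upper face of the black collar (18 mm across) at the rod's free end, 189 mm from the pivot. Propped, the ear rests on it and it meets lid_hole. Beyond it: brass tip, 8 mm across, tapered, 10 mm long, bent 0.48 rad off the rod (down when stowed, square to the ear when propped). The tip swings in clear of the ear only with the lid above about 1.1 rad.
- vial_rack: Bystander: loose white block 80 x 110 mm with twelve capped vials, 57 mm high, on the table left of the chamber. Origin: centre of its underside.
- amber_jar: Bystander: loose amber screw jar, 52 mm across, 75 mm high, on the table to the right of the chamber, beyond the rod's sleeve. Origin: centre of its underside.
- cap_tray: Bystander: loose blue open tray 90 x 70 x 25 mm, on the table left of the chamber. Origin: centre of its underside.

How it is judged:
On the way:
1. the lid is lifted above its propped height (joint over 1.0 rad) (value of joint lid above 1 rad), for 0.1 s.
At the end, for the whole second after the job is handed in: The rod's tip is through the hole with its collar against the ear (collar's upper face within 6 mm of the hole centre), the lid rests still on it between 0.90 and 1.00 rad (speed under 0.01 rad/s; rod under 0.02 rad/s), and the vial rack, jar and cap tray are within 30 mm of where they stood (distance between rod_shoulder and lid_hole below 0.006 m and value of joint lid between 0.9 and 1 rad and velocity of joint lid between -0.01 and 0.01 rad/s and velocity of joint rod between -0.02 and 0.02 rad/s and distance of each of vial_rack, amber_jar, cap_tray from where it was at the start of the episode below 0.03 m); the robot touches nothing.
It fails at once if a bystander (vial rack, jar or cap tray) is pushed more than 30 mm or tipped over (distance of any of vial_rack, amber_jar, cap_tray from where it was at the start of the episode above 0.03 m or angle between any of vial_rack, amber_jar, cap_tray's own z axis and vertical above 0.4 rad).
It also fails if it takes over 72 s, if anything falls off the work surface, if the arm or the gripper's body presses on something with over 40 N, if the wrist force passes 120 N, or if a joint passes its speed limit or range.

## Working session

There is one attempt and no reset: what is moved stays moved. The work goes in short steps, Python scripts to look and compute and a tool call to move; the robot and the scene stay as the last step left them, time stands still between calls to the robot, and variables do not carry over. Pictures are saved under pics/ and viewed, at most 10 in all, crops included, and the job is handed in when it is done.

Besides the shell and the picture viewer there is one more tool, called as name(argument=value, ...), one argument or row to a line, values as JSON. apply_moves: Moves the arm, as the interface text tells. Its arguments: {"type":"object","properties":{"targets":{"type":"array","items":{"type":"array","items":{"type":"array","items":{"type":"number"}}}},"newtons":{"type":"number"}},"required":["targets"]}

```bash
mkdir -p pics; python3 - <<'E'
from plant import r
import cv2,numpy as np
s=r.sense();print({k:np.round(v,3).tolist() for k,v in s.items()})
for c in("side","top"):
    f=r.read_camera(c);cv2.imwrite(f"pics/{c}0.png",f["frame"][:,:,::-1])
    for n in("station","lid_hinge","lid_handle","lid_hole","rod_pivot","rod_grip","rod_shoulder","vial_rack","amber_jar","cap_tray"):
        print(c,n,[(np.round(d["at"],4).tolist(),round(d["conf"],2)) for d in r.mark_of(n,c)[:2]])
E
```

```text
{'clock': 0.0, 'qpos': [1.028, 0.259, 1.536, -0.0, 1.348, -0.203], 'qd': [0.001, 0.0, 0.0, 0.001, 0.0, 0.001], 'joint_efforts': [-0.0, -44.604, -29.056, -0.001, 0.012, 0.0], 'tool_pos': [0.183, 0.518, 0.23], 'ee_rot': [-0.0, 0.169, 0.986, -0.001], 'wrist_force': [-0.467, -0.23, 0.094], 'torque': [0.007, 0.07, -0.08], 'grasp_force': 0.0, 'finger_gap': 1.0}
side station [([0.5399, 0.0324, -0.0], 0.8), ([0.6368, 0.2575, -0.0011], 0.32)]
side lid_hinge [([0.6464, 0.0243, 0.1115], 0.61)]
side lid_handle [([0.4803, 0.0324, 0.1531], 0.63)]
side lid_hole [([0.4645, -0.1166, 0.1084], 0.75)]
side rod_pivot [([0.4575, -0.1129, 0.0878], 0.83), ([0.4813, 0.0322, 0.155], 0.61)]
side rod_grip [([0.5734, -0.1651, 0.0868], 0.89), ([0.455, -0.1121, 0.0852], 0.64)]
side rod_shoulder [([0.6479, -0.1136, 0.0876], 0.77)]
side vial_rack [([0.6363, 0.2561, 0.0009], 0.59)]
side amber_jar [([0.5184, -0.2823, 0.0], 0.94), ([0.6457, 0.0275, 0.1129], 0.7)]
side cap_tray [([0.4433, 0.2903, -0.0027], 0.81), ([0.6484, 0.0289, 0.1141], 0.31)]
top station [([0.5429, 0.0299, -0.0015], 0.67)]
top lid_hinge [([0.6497, 0.0265, 0.1072], 0.82), ([0.6456, -0.1166, 0.0885], 0.34)]
top lid_handle [([0.4865, 0.033, 0.1593], 0.58)]
top lid_hole [([0.4669, -0.1111, 0.1104], 0.57)]
top rod_pivot [([0.4572, -0.1126, 0.0888], 0.81)]
top rod_grip [([0.5773, -0.1683, 0.0889], 0.87)]
top rod_shoulder [([0.6467, -0.1154, 0.0892], 0.82)]
top vial_rack [([0.634, 0.2566, 0.0041], 0.83)]
top amber_jar [([0.5201, -0.2825, -0.0012], 0.64), ([0.6496, -0.1156, 0.086], 0.46)]
top cap_tray [([0.4388, 0.2949, -0.0001], 0.69)]
```

```bash
cat > h.py <<'E'
import numpy as np
from scipy.spatial.transform import Rotation as Ro
from scipy.optimize import least_squares
P={"station":(0,0,0),"lid_hinge":(105,0,110),"lid_handle":(-60,0,156),"lid_hole":(-75,-143,110),"rod_pivot":(-85,-143,88),"rod_grip":(35,-198,88),"rod_shoulder":(104,-143,88)}
M={"station":[(.5399,.0324,0),(.5429,.0299,0)],"lid_hinge":[(.6464,.0243,.11),(.6497,.0265,.11)],"lid_handle":[(.4803,.0324,.155),(.4865,.033,.159)],"lid_hole":[(.4645,-.1166,.11),(.4669,-.1111,.11)],"rod_pivot":[(.4575,-.1129,.088),(.4572,-.1126,.088)],"rod_grip":[(.5734,-.1651,.087),(.5773,-.1683,.089)],"rod_shoulder":[(.6479,-.1136,.088),(.6467,-.1154,.089)]}
def fun(p):
    R=Ro.from_euler("z",p[2])
    return np.concatenate([(R.apply(np.array(P[k])/1e3)[:2]+p[:2]-np.array(m)[:2]) for k in P for m in M[k]])
fit=least_squares(fun,[.54,.03,0])
X,Y,yaw=fit.x; RS=Ro.from_euler("z",yaw)
def world(s): return RS.apply(np.asarray(s,float)/1e3)+[X,Y,0]
def tgt(tilt=0,lean=0):
    # tool x=+station y, y=+station x, z=down ; lean: about station x, tilt about station y
    B=Ro.from_matrix(np.array([[0,1,0],[1,0,0],[0,0,-1.]]).T)
    return RS*Ro.from_euler("y",tilt)*Ro.from_euler("x",lean)*B
def row(pos,rot,p0,q0):
    """pos world m of TCP"""
    R0=q0 if isinstance(q0,Ro) else Ro.from_quat(np.r_[q0[1:],q0[0]])
    return np.r_[(R0.inv()*rot).as_rotvec().round(3),(R0.inv().apply(np.asarray(pos)-p0)*1e3).round(1)]
E
python3 - <<'E'
from h import *
from plant import r
print(fit.x,(fit.fun*1e3).round(1))
s=r.sense()
h=world((-60,0,156-19)); 
for dz in(.12,.0): print(row(h+[0,0,dz],tgt(),s["tool_pos"],s["ee_rot"]))
# lid arc rows, station-frame offsets from closed handle
for a in np.arange(0,1.36,.15):
    print(round(a,2),np.round([105-171.3*np.cos(a+.2719)+60,171.3*np.sin(a+.2719)-46],1))
E
```

```text
[ 0.54318225  0.02981401 -0.01231923] [ 3.3 -2.6  0.3 -0.1  1.8  4.2 -1.5  2.   2.9 -1.8 -3.3 -2.4  1.9  4.3
 -0.5 -1.2 -1.1  0.8 -0.8  0.5  2.3 -3.5 -1.6 -0.3 -2.5 -0.9 -1.3  0.9]
[   0.       0.       1.243 -445.4   -360.2    -25.7  ]
[   0.       0.       1.243 -445.4   -360.2     94.3  ]
0.0 [-0.  0.]
0.15 [ 8.7 24.1]
0.3 [21.  46.7]
0.45 [36.4 67.2]
0.6 [54.8 85.1]
0.75 [ 75.6 100.1]
0.9 [ 98.5 111.9]
1.05 [122.8 120. ]
1.2 [148.1 124.5]
1.35 [173.8 125.1]
```

View pics/side0.png

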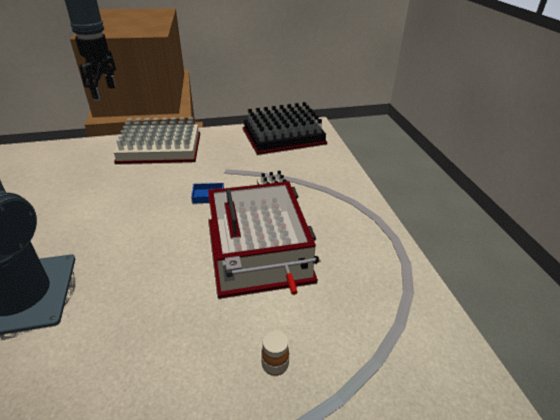

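apply_moves(
  targets=[
    [[0,0,1.243,-445,-360,34,1],[0,0,1.243,-445,-360,34,1],[0,0,1.243,-445,-360,34,1],[0,0,1.243,-445,-360,34,1],[0,0,1.243,-445,-360,34,1],[0,0,1.243,-445,-360,34,1],[0,0,1.243,-445,-360,34,1],[0,0,1.243,-445,-360,34,1],[0,0,1.243,-445,-360,34,1],[0,0,1.243,-445,-360,34,1],[0,0,1.243,-445,-360,34,1],[0,0,1.243,-445,-360,34,1],[0,0,1.243,-445,-360,34,1],[0,0,1.243,-445,-360,34,1],[0,0,1.243,-445,-360,34,1],[0,0,1.243,-445,-360,34,1],[0,0,1.243,-445,-360,34,1],[0,0,1.243,-445,-360,34,1]],
  ],
  newtons=80,
)

```text
clock: 2.6
tool_pos: [0.4822, 0.0318, 0.1973]
ee_rot: [-0.0, 0.711, 0.703, -0.0]
wrist_force: [0.1, 0.1, 0.5]
finger_gap: 1.006
grasp_force: 0.0
```

```bash
python3 - <<'E'
from h import *
from plant import r
import cv2
s=r.sense(); print(s["clock"],s["tool_pos"],np.round(s["qpos"],2))
f=r.read_camera("wrist");cv2.imwrite("pics/w1.png",f["frame"][:,:,::-1])
for n in("lid_handle","lid_hole","rod_grip","rod_pivot"):
  print(n,[(np.round(d["at"],4),d["conf"]) for d in r.mark_of(n,"wrist")[:1]],world(P[n]).round(4))
print(row(world((-60,0,137)),tgt(),s["tool_pos"],s["ee_rot"]))
E
```

```text
2.6 [0.4821658  0.03181113 0.1973217 ] [-0.17  0.17  1.74  0.    1.24 -0.15]
lid_handle [(array([0.4807, 0.0253, 0.1614]), 0.78)] [0.4832 0.0306 0.156 ]
lid_hole [] [ 0.4664 -0.1123  0.11  ]
rod_grip [] [ 0.5757 -0.1686  0.088 ]
rod_pivot [] [ 0.4564 -0.1121  0.088 ]
[-0.00e+00 -0.00e+00  1.00e-03 -1.30e+00  1.10e+00  6.03e+01]
```

apply_moves(
  targets=[
    [[0,0,0,0,0,30,1],[0,0,0,0,0,60,1],[0,0,0,0,0,60,0],[0,0,0,0,0,60,-1],[0,0,0,0,0,60,-1],[0,0,0,0,0,60,-1],[0,0,0,0,0,60,-1],[0,0,0,0,0,60,-1],[0,0,0,0,0,60,-1],[0,0,0,0,0,60,-1],[0,0,0,0,0,60,-1],[0,0,0,0,0,60,-1]],
  ],
)

```text
clock: 3.85
tool_pos: [0.4834, 0.0307, 0.1386]
ee_rot: [0.001, 0.711, 0.703, 0.001]
wrist_force: [-2.0, 0.2, 6.1]
finger_gap: 0.088
grasp_force: 78.1
```

```bash
python3 - <<'E'
import numpy as np
f=lambda a:np.array([-171.3*np.cos(a+.2719),-171.3*np.sin(a+.2719)])
for a0,n,d in((0,18,.025),(.45,20,.025),(.95,16,.025)):
    print(a0,[[int(v) for v in np.round(f(a0+d*k)-f(a0))] for k in range(1,n+1)], (f(a0+d*n)-f(a0)).round(1))
E
```

```text
0 [[1, -4], [3, -8], [4, -12], [5, -16], [7, -20], [9, -24], [11, -28], [12, -32], [14, -36], [17, -39], [19, -43], [21, -47], [23, -50], [26, -54], [28, -57], [31, -61], [34, -64], [36, -67]] [ 36.4 -67.2]
0.45 [[3, -3], [6, -6], [9, -9], [12, -12], [15, -15], [18, -18], [22, -21], [25, -23], [28, -26], [32, -28], [36, -31], [39, -33], [43, -35], [47, -37], [50, -39], [54, -41], [58, -43], [62, -45], [66, -46], [70, -48]] [ 70.  -47.8]
0.95 [[4, -1], [8, -3], [12, -4], [16, -5], [21, -6], [25, -7], [29, -8], [33, -8], [37, -9], [42, -9], [46, -10], [50, -10], [54, -10], [59, -10], [63, -10], [67, -10]] [ 67.3 -10.1]
```

apply_moves(
  targets=[
    [[0,0,0,0,1,-4,-1],[0,0,0,0,3,-8,-1],[0,0,0,0,4,-12,-1],[0,0,0,0,5,-16,-1],[0,0,0,0,7,-20,-1],[0,0,0,0,9,-24,-1],[0,0,0,0,11,-28,-1],[0,0,0,0,12,-32,-1],[0,0,0,0,14,-36,-1],[0,0,0,0,17,-39,-1],[0,0,0,0,19,-43,-1],[0,0,0,0,21,-47,-1],[0,0,0,0,23,-50,-1],[0,0,0,0,26,-54,-1],[0,0,0,0,28,-57,-1],[0,0,0,0,31,-61,-1],[0,0,0,0,34,-64,-1],[0,0,0,0,36,-67,-1]],
  ],
)

```text
clock: 5.35
tool_pos: [0.517, 0.0305, 0.2046]
ee_rot: [-0.001, 0.711, 0.703, -0.002]
wrist_force: [-6.9, -2.8, -15.8]
finger_gap: 0.088
grasp_force: 77.9
```

apply_moves(
  targets=[
    [[0,0,0,0,3,-3,-1],[0,0,0,0,6,-6,-1],[0,0,0,0,9,-9,-1],[0,0,0,0,12,-12,-1],[0,0,0,0,15,-15,-1],[0,0,0,0,18,-18,-1],[0,0,0,0,22,-21,-1],[0,0,0,0,25,-23,-1],[0,0,0,0,28,-26,-1],[0,0,0,0,32,-28,-1],[0,0,0,0,36,-31,-1],[0,0,0,0,39,-33,-1],[0,0,0,0,43,-35,-1],[0,0,0,0,47,-37,-1],[0,0,0,0,50,-39,-1],[0,0,0,0,54,-41,-1],[0,0,0,0,58,-43,-1],[0,0,0,0,62,-45,-1],[0,0,0,0,66,-46,-1],[0,0,0,0,70,-48,-1]],
  ],
)

```text
clock: 7.02
tool_pos: [0.5848, 0.0299, 0.2556]
ee_rot: [-0.002, 0.711, 0.703, -0.002]
wrist_force: [-21.0, -1.5, 2.0]
finger_gap: 0.082
grasp_force: 78.2
```

apply_moves(
  targets=[
    [[0,0,0,0,4,-1,-1],[0,0,0,0,8,-3,-1],[0,0,0,0,12,-4,-1],[0,0,0,0,16,-5,-1],[0,0,0,0,21,-6,-1],[0,0,0,0,25,-7,-1],[0,0,0,0,29,-8,-1],[0,0,0,0,33,-8,-1],[0,0,0,0,37,-9,-1],[0,0,0,0,42,-9,-1],[0,0,0,0,46,-10,-1],[0,0,0,0,50,-10,-1],[0,0,0,0,54,-10,-1],[0,0,0,0,59,-10,-1],[0,0,0,0,63,-10,-1],[0,0,0,0,65,-10,-1],[0,0,0,0,65,-10,-1],[0,0,0,0,65,-10,-1]],
  ],
)

```text
clock: 8.52
tool_pos: [0.6564, 0.0292, 0.2698]
ee_rot: [0.004, 0.711, 0.703, 0.004]
wrist_force: [-3.7, -0.8, 8.4]
finger_gap: 0.083
grasp_force: 78.5
```

```bash
python3 - <<'E'
from h import *
from plant import r
import cv2
s=r.sense(); print(s["clock"],s["tool_pos"],np.round(s["qpos"],2),s["wrist_force"])
f=r.read_camera("side");cv2.imwrite("pics/s2.png",cv2.resize(f["frame"][100:320,120:440,::-1],(800,550)))
for n in("lid_hole","rod_grip","lid_handle"):
  print(n,[(np.round(d["at"],4),d["conf"]) for d in r.mark_of(n,"side")[:1]])
p=s["tool_pos"];q=s["ee_rot"]
print(row(world((35,-207,69))+[0,0,.12],tgt(0,0),p,q))
for L in(-.2,.2):
  R=tgt(0,L); g=world((35,-207,88)); z=R.apply([0,0,1])
  print(L,z,row(g+z*(.019-.1),R,p,q),row(g+z*.019,R,p,q))
E
```

```text
8.5167 [0.65640713 0.02915773 0.26975113] [-0.13  0.43  1.2   0.    1.5  -0.11] [-3.69105312 -0.82660486  8.36438319]
lid_hole [(array([ 0.6064, -0.1165,  0.2839]), 0.56)]
rod_grip [(array([ 0.5731, -0.1663,  0.0888]), 0.91)]
lid_handle [(array([0.6535, 0.0314, 0.2746]), 0.8)]
[ 1.200e-02  0.000e+00  1.000e-03 -2.077e+02 -7.930e+01  7.990e+01]
-0.2 [-0.00244739 -0.19865426 -0.98006658] [ 1.200e-02 -2.000e-01 -1.000e-03 -1.916e+02 -7.960e+01  1.015e+02] [ 1.200e-02 -2.000e-01 -1.000e-03 -2.114e+02 -8.080e+01  1.995e+02]
0.2 [ 0.00244739  0.19865426 -0.98006658] [ 1.200e-02  2.000e-01  2.000e-03 -2.237e+02 -7.960e+01  1.015e+02] [ 1.200e-02  2.000e-01  2.000e-03 -2.038e+02 -8.080e+01  1.995e+02]
```

View pics/s2.png

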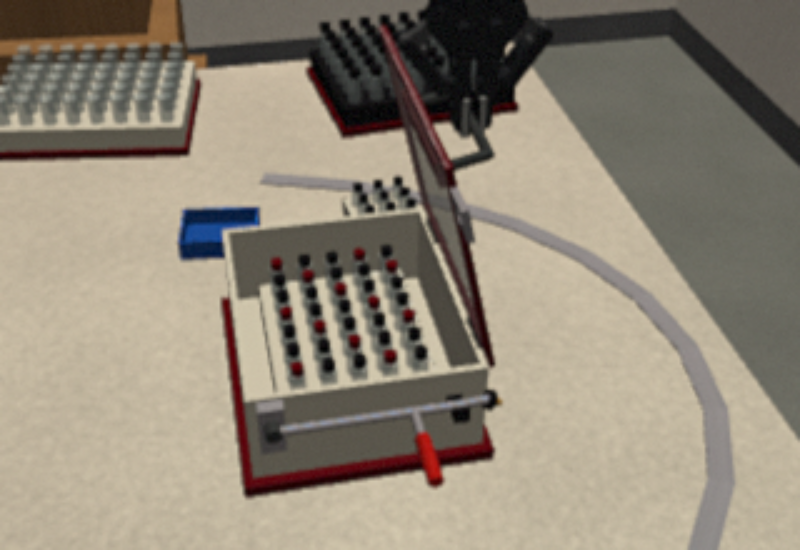

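apply_moves(
  targets=[
    [[0,0,0,0,0,0,-0.4],[0,0,0,0,0,0,-0.4],[0,0,0,0,0,-3,-0.4],[0,0,0,0,0,-40,-0.4],[0,0,0,0,0,-80,-0.4],[0,0,0,0,0,-100,-0.4],[0,0,0,-40,-10,-100,0],[0,0,0,-80,-24,-100,1],[0,0.1,0,-120,-38,-100,1],[0,0.2,0,-160,-52,-100,1],[0,0.2,0,-198,-66,-100,1],[0,0.2,0,-234,-80,-100,1],[0,0.2,0,-234,-80,-62,1],[0,0.2,0,-234,-80,-22,1],[0,0.2,0,-230,-80,18,1],[0,0.2,0,-228,-80,58,1],[0,0.2,0,-224,-80,98,1],[0,0.2,0,-216,-80,135,1],[0,0.2,0,-208,-80,172,1],[0,0.2,0,-205,-80,195,1]],
  ],
)

```text
clock: 10.38
tool_pos: [0.5705, -0.1737, 0.0642]
ee_rot: [-0.072, 0.708, 0.699, 0.071]
wrist_force: [-1.5, 0.4, -0.2]
finger_gap: 0.995
grasp_force: 0.0
```

```bash
python3 - <<'E'
from h import *
from plant import r
s=r.sense(); print(s["clock"],s["tool_pos"],np.round(s["qpos"],2),s["wrist_force"])
R=tgt(0,.2); z=R.apply([0,0,1])
g=world((35,-207,88))
print(row(g+z*.019,R,s["tool_pos"],s["ee_rot"]))
# arc rows relative, in tool frame (R): station dx, dz
R0=Ro.from_matrix(np.array([[0,1,0],[1,0,0],[0,0,-1.]]).T); R0=Ro.from_euler("x",.2)*R0
out=[]
for b in np.linspace(0,1.10,19)[1:]:
    d=120*np.array([np.cos(b)-1,0,np.sin(b)]); out.append([int(v) for v in R0.inv().apply(d).round()])
print(out)
E
```

```text
10.3833 [ 0.57045245 -0.17371197  0.06420148] [-0.58  0.54  1.56  0.18  1.16 -0.66] [-1.52663459  0.35455878 -0.16643782]
[-2.0e-03 -2.0e-03  0.0e+00  1.0e+00  5.2e+00 -5.1e+00]
[[1, 0, -7], [3, -1, -14], [4, -2, -21], [6, -4, -28], [7, -6, -35], [9, -8, -42], [10, -11, -49], [11, -14, -55], [12, -18, -61], [14, -22, -67], [15, -26, -73], [16, -31, -79], [17, -36, -84], [18, -41, -89], [19, -47, -93], [20, -53, -98], [21, -59, -101], [21, -66, -105]]
```

apply_moves(
  targets=[
    [[0,0,0,1,4,-4,0],[0,0,0,1,4,-4,-1],[0,0,0,1,4,-4,-1],[0,0,0,1,4,-4,-1],[0,0,0,1,4,-4,-1],[0,0,0,1,4,-4,-1],[0,0,0,1,4,-4,-1],[0,0,0,1,4,-4,-1]],
  ],
  newtons=50,
)

```text
clock: 11.05
tool_pos: [0.5766, -0.176, 0.0732]
ee_rot: [-0.068, 0.708, 0.699, 0.072]
wrist_force: [0.3, -1.1, 7.1]
finger_gap: 0.141
grasp_force: 48.7
```

apply_moves(
  targets=[
    [[0,0,0,1,0,-7,-1],[0,0,0,3,-1,-14,-1],[0,0,0,4,-2,-21,-1],[0,0,0,6,-4,-28,-1],[0,0,0,7,-6,-35,-1],[0,0,0,9,-8,-42,-1],[0,0,0,10,-11,-49,-1],[0,0,0,11,-14,-55,-1],[0,0,0,12,-18,-61,-1],[0,0,0,14,-22,-67,-1],[0,0,0,15,-26,-73,-1],[0,0,0,16,-31,-79,-1],[0,0,0,17,-36,-84,-1],[0,0,0,18,-41,-89,-1],[0,0,0,19,-47,-93,-1],[0,0,0,20,-53,-98,-1],[0,0,0,21,-59,-101,-1],[0,0,0,21,-66,-105,-1]],
  ],
)

```text
clock: 12.55
tool_pos: [0.5159, -0.1757, 0.184]
ee_rot: [-0.063, 0.708, 0.699, 0.076]
wrist_force: [15.0, 4.3, 19.5]
finger_gap: 0.141
grasp_force: 48.9
```

```bash
cat > look.py <<'E'
from h import *
from plant import r
import cv2,sys
s=r.sense(); print(s["clock"],s["tool_pos"].round(4),np.round(s["wrist_force"],1))
R=Ro.from_quat(np.r_[s["ee_rot"][1:],s["ee_rot"][0]])
g=RS.inv().apply(s["tool_pos"]-R.apply([0,0,.019])-[X,Y,0])*1e3
print("grip st",g.round(1),"rod ang",np.arctan2(g[2]-88,g[0]+85),"rad",np.hypot(g[2]-88,g[0]+85))
for c in("side","top"):
  f=r.read_camera(c)
  if c=="side" and len(sys.argv)>1: cv2.imwrite(f"pics/{sys.argv[1]}.png",cv2.resize(f["frame"][140:300,180:360,::-1],(675,600),interpolation=cv2.INTER_CUBIC))
  for n in("lid_hole","rod_shoulder","rod_grip"):
    for d in r.mark_of(n,c)[:1]:
      v=RS.inv().apply(np.array(d["at"])-[X,Y,0])*1e3
      a=np.arctan2(v[2]-110,105-v[0]) if n=="lid_hole" else np.arctan2(v[2]-88,v[0]+85)
      print(c,n,v.round(1),round(d["conf"],2),"ang",round(a,3))
E
python3 look.py s3
```

```text
12.55 [ 0.5159 -0.1757  0.184 ] [15.   4.3 19.5]
grip st [ -25.  -209.6  202.6] rod ang 1.0888207861950427 rad 129.3459254147759
side lid_hole [  54.8 -144.4  279.8] 0.9 ang 1.283
side rod_grip [ -27.1 -196.8  193.7] 0.59 ang 1.069
top lid_hole [  55.3 -139.8  286.6] 0.57 ang 1.297
top rod_shoulder [  11.  -144.8  249.3] 0.7 ang 1.034
top rod_grip [ -24.7 -197.5  191.9] 0.7 ang 1.045
```

View pics/s3.png

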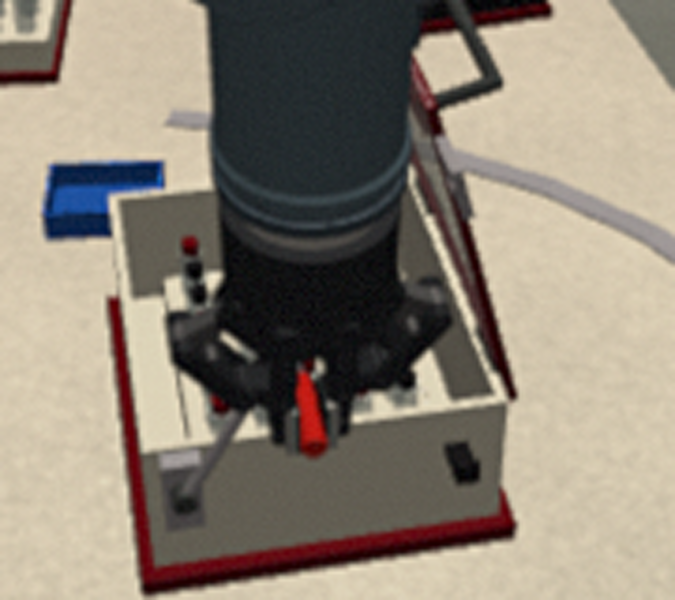

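apply_moves(
  targets=[
    [[0,0,0,0.5,-2,-3,-1],[0,0,0,1,-4,-6,-1],[0,0,0,1,-4,-6,-1],[0,0,0,1,-4,-6,-1]],
  ],
)

```text
clock: 13.28
tool_pos: [0.5091, -0.1754, 0.1883]
ee_rot: [-0.066, 0.708, 0.699, 0.074]
wrist_force: [8.8, 2.0, 10.6]
finger_gap: 0.138
grasp_force: 49.4
```

```bash
python3 look.py; python3 look.py
```

```text
13.2833 [ 0.5091 -0.1754  0.1883] [ 8.8  2.  10.6]
grip st [ -31.8 -209.4  206.9] rod ang 1.1500169509653664 rad 130.2985741479017
side lid_hole [  52.5 -146.3  281.3] 0.96 ang 1.274
side rod_grip [ -34.1 -197.3  196.3] 0.76 ang 1.131
top lid_hole [  55.1 -140.2  282.5] 0.93 ang 1.289
top rod_shoulder [  -2.6 -146.   254.3] 0.57 ang 1.111
top rod_grip [ -32.6 -198.6  196.8] 0.5 ang 1.122
13.6833 [ 0.5092 -0.1755  0.1883] [ 7.7  0.5 10.2]
grip st [ -31.7 -209.4  206.9] rod ang 1.149077463256887 rad 130.3024853472695
side lid_hole [  54.9 -144.5  283.1] 0.72 ang 1.289
side rod_grip [ -31.8 -196.3  196.9] 0.66 ang 1.116
top lid_hole [  55.4 -141.1  285.1] 0.74 ang 1.295
top rod_shoulder [   0.6 -144.7  255.7] 0.5 ang 1.099
top rod_grip [ -29.8 -199.2  199.9] 0.58 ang 1.113
```

apply_moves(
  targets=[
    [[0,0,0,0,1,0,-1],[0,0,0,0,1,0,-1],[0,0,0,0,1,0,-1],[0,0,0,0,1,0,-1],[0,0,0,0,1,0,-1],[0,0,0,0,1,0,-1],[0,0,0,0,1,0,-1],[0,0,0,0,1,0,-1],[0,0,0,0,1,0,-1],[0,0,0,0,1,0,-1],[0,0,0,0,1,0,-1],[0,0,0,0,1,0,-1],[0,0,0,0,1,0,-1],[0,0,0,0,1,0,-1],[0,0,0,0,1,0,-1],[0,0,0,0,1,0,-1],[0,0,0,0,1,0,-1],[0,0,0,0,1,0,-1],[0,0,0,0,1,0,-1],[0,0,0,0,1,0,-1]],
  ],
  newtons=30,
)

```text
clock: 15.75
tool_pos: [0.5098, -0.1754, 0.1879]
ee_rot: [-0.066, 0.708, 0.699, 0.073]
wrist_force: [8.6, 0.3, 9.2]
finger_gap: 0.144
grasp_force: 49.3
```

apply_moves(
  targets=[
    [[0,0,0,0,0,0,-1],[0,0,0,0,0,0,-1],[0,0,0,0,0,0,-1],[0,0,0,0,0,0,-1],[0,0,0,0,0,0,-1],[0,0,0,0,0,0,-1],[0,0,0,0,0,0,-1],[0,0,0,0,0,0,-1],[0,0,0,0,0,0,-1],[0,0,0,0,0,0,-1],[0,0,0,0,0,0,-1],[0,0,0,0,0,0,-1],[0,0,0,0,0,0,-1],[0,0,0,0,0,0,-1],[0,0,0,0,0,0,-1],[0,0,0,0,0,0,-1],[0,0,0,0,0,0,-1],[0,0,0,0,0,0,-1],[0,0,0,0,0,0,-1],[0,0,0,0,0,0,-1]],
  ],
)

```text
clock: 17.42
tool_pos: [0.5098, -0.1754, 0.1879]
ee_rot: [-0.066, 0.708, 0.699, 0.073]
wrist_force: [8.3, 0.9, 9.5]
finger_gap: 0.141
grasp_force: 49.3
```

```bash
python3 look.py; python3 look.py s4
```

```text
17.4167 [ 0.5098 -0.1754  0.1879] [8.3 0.9 9.5]
grip st [ -31.  -209.4  206.6] rod ang 1.1435839306855327 rad 130.267572795346
side rod_grip [ -34.  -195.   195.7] 0.68 ang 1.128
top lid_hole [  42.8 -139.9  280.8] 0.82 ang 1.222
top rod_shoulder [   0.6 -146.1  255.4] 0.58 ang 1.098
top rod_grip [ -32.5 -196.9  196.6] 0.85 ang 1.12
17.8167 [ 0.5098 -0.1754  0.1879] [7.4 0.8 9.5]
grip st [ -31.  -209.4  206.6] rod ang 1.1434139142272568 rad 130.28571642558018
side lid_hole [  43.  -144.6  278.6] 0.69 ang 1.218
side rod_shoulder [ -86.9 -147.6   88.3] 0.55 ang 2.983
side rod_grip [ -34.7 -197.4  195.9] 0.62 ang 1.134
top lid_hole [  43.7 -138.2  279.4] 0.74 ang 1.224
top rod_shoulder [   1.1 -145.5  255.8] 0.53 ang 1.097
top rod_grip [ -28.9 -198.1  194.1] 0.79 ang 1.085
```

View pics/s4.png

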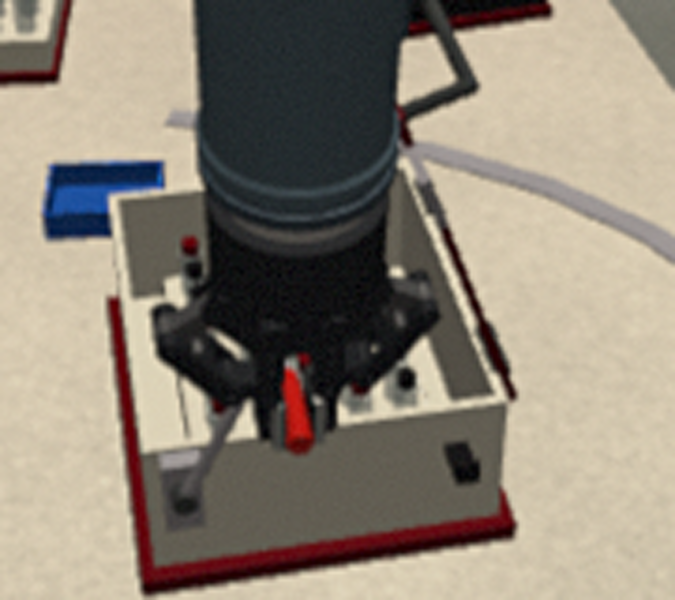

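apply_moves(
  targets=[
    [[0,0,0,0,0,0,-1],[0,0,0,0,0,0,-1],[0,0,0,0,0,0,-1],[0,0,0,0,0,0,-1],[0,0,0,0,0,0,-1],[0,0,0,0,0,0,-1],[0,0,0,0,0,0,-1],[0,0,0,0,0,0,-1],[0,0,0,0,0,0,-1],[0,0,0,0,0,0,-1],[0,0,0,0,0,0,-1],[0,0,0,0,0,0,-1],[0,0,0,0,0,0,-1],[0,0,0,0,0,0,-1],[0,0,0,0,0,0,-1],[0,0,0,0,0,0,-1],[0,0,0,0,0,0,-1],[0,0,0,0,0,0,-1],[0,0,0,0,0,0,-1],[0,0,0,0,0,0,-1]],
  ],
)

```text
clock: 19.88
tool_pos: [0.5098, -0.1754, 0.188]
ee_rot: [-0.066, 0.708, 0.699, 0.073]
wrist_force: [8.4, 0.7, 8.9]
finger_gap: 0.138
grasp_force: 49.3
```

apply_moves(
  targets=[
    [[0,0,0,0,0,0,-1],[0,0,0,0,0,0,-1],[0,0,0,0,0,0,-1],[0,0,0,0,0,0,-1],[0,0,0,0,0,0,-1],[0,0,0,0,0,0,-1],[0,0,0,0,0,0,-1],[0,0,0,0,0,0,-1],[0,0,0,0,0,0,-1],[0,0,0,0,0,0,-1],[0,0,0,0,0,0,-1],[0,0,0,0,0,0,-1]],
  ],
)

```text
clock: 20.88
tool_pos: [0.5098, -0.1754, 0.1879]
ee_rot: [-0.066, 0.708, 0.699, 0.073]
wrist_force: [7.3, 0.6, 9.1]
finger_gap: 0.142
grasp_force: 49.3
```

```bash
python3 look.py
```

```text
20.8833 [ 0.5098 -0.1754  0.1879] [7.3 0.6 9.1]
grip st [ -31.  -209.4  206.6] rod ang 1.143495706017973 rad 130.2713491348491
side lid_hole [  32.9 -146.1  274. ] 0.87 ang 1.157
side rod_grip [  30.9 -147.2  273.2] 0.64 ang 1.011
top lid_hole [  33.  -140.3  277.8] 0.89 ang 1.166
top rod_shoulder [-2.000e-01 -1.455e+02  2.546e+02] 0.87 ang 1.1
top rod_grip [ -29.3 -196.3  197.3] 0.5 ang 1.099
```

apply_moves(
  targets=[
    [[0,0,0,0,0,0,-1],[0,0,0,0,0,0,-1],[0,0,0,0,0,0,-1],[0,0,0,0,0,0,-1],[0,0,0,0,0,0,-1],[0,0,0,0,0,0,-1],[0,0,0,0,0,0,-1],[0,0,0,0,0,0,-1],[0,0,0,0,0,0,-1],[0,0,0,0,0,0,-1],[0,0,0,0,0,0,-1],[0,0,0,0,0,0,-1],[0,0,0,0,0,0,-1],[0,0,0,0,0,0,-1],[0,0,0,0,0,0,-1],[0,0,0,0,0,0,-1],[0,0,0,0,0,0,-1],[0,0,0,0,0,0,-1],[0,0,0,0,0,0,-1],[0,0,0,0,0,0,-1]],
  ],
)

```text
clock: 22.95
tool_pos: [0.5098, -0.1755, 0.1879]
ee_rot: [-0.066, 0.708, 0.699, 0.073]
wrist_force: [8.0, 1.8, 9.4]
finger_gap: 0.139
grasp_force: 49.3
```

apply_moves(
  targets=[
    [[0,0,0,0,0,0,-1],[0,0,0,0,0,0,-1],[0,0,0,0,0,0,-1],[0,0,0,0,0,0,-1],[0,0,0,0,0,0,-1],[0,0,0,0,0,0,-1],[0,0,0,0,0,0,-1],[0,0,0,0,0,0,-1],[0,0,0,0,0,0,-1],[0,0,0,0,0,0,-1],[0,0,0,0,0,0,-1],[0,0,0,0,0,0,-1],[0,0,0,0,0,0,-1],[0,0,0,0,0,0,-1],[0,0,0,0,0,0,-1],[0,0,0,0,0,0,-1],[0,0,0,0,0,0,-1],[0,0,0,0,0,0,-1],[0,0,0,0,0,0,-1],[0,0,0,0,0,0,-1]],
  ],
)

```text
clock: 24.62
tool_pos: [0.5098, -0.1754, 0.1879]
ee_rot: [-0.066, 0.708, 0.699, 0.073]
wrist_force: [7.3, 1.1, 9.1]
finger_gap: 0.138
grasp_force: 49.3
```

```bash
python3 look.py s5
```

```text
24.6167 [ 0.5098 -0.1754  0.1879] [7.3 1.1 9.1]
grip st [ -31.  -209.4  206.6] rod ang 1.143676633754951 rad 130.26991970488518
side lid_hole [  17.3 -144.4  266.5] 0.76 ang 1.06
side rod_grip [ -33.1 -197.8  196.2] 0.74 ang 1.124
top lid_hole [  16.4 -142.2  267.7] 0.57 ang 1.059
top rod_shoulder [   3.1 -146.5  255.6] 0.61 ang 1.087
top rod_grip [ -28.  -197.5  197.2] 0.83 ang 1.089
```

View pics/s5.png

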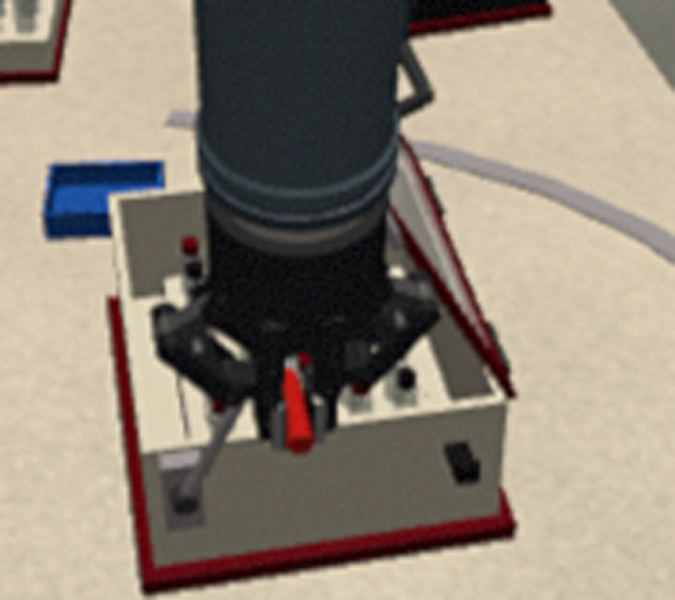

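apply_moves(
  targets=[
    [[0,0,0,0,0,0,-1],[0,0,0,0,0,0,-1],[0,0,0,0,0,0,-1],[0,0,0,0,0,0,-1],[0,0,0,0,0,0,-1],[0,0,0,0,0,0,-1],[0,0,0,0,0,0,-1],[0,0,0,0,0,0,-1],[0,0,0,0,0,0,-1],[0,0,0,0,0,0,-1],[0,0,0,0,0,0,-1],[0,0,0,0,0,0,-1],[0,0,0,0,0,0,-1],[0,0,0,0,0,0,-1],[0,0,0,0,0,0,-1],[0,0,0,0,0,0,-1],[0,0,0,0,0,0,-1],[0,0,0,0,0,0,-1],[0,0,0,0,0,0,-1],[0,0,0,0,0,0,-1]],
  ],
)

```text
clock: 26.68
tool_pos: [0.5098, -0.1755, 0.1879]
ee_rot: [-0.066, 0.708, 0.699, 0.073]
wrist_force: [7.7, 0.5, 8.6]
finger_gap: 0.138
grasp_force: 49.3
```

apply_moves(
  targets=[
    [[0,0,0,0,0,0,-1],[0,0,0,0,0,0,-1],[0,0,0,0,0,0,-1],[0,0,0,0,0,0,-1],[0,0,0,0,0,0,-1],[0,0,0,0,0,0,-1],[0,0,0,0,0,0,-1],[0,0,0,0,0,0,-1],[0,0,0,0,0,0,-1],[0,0,0,0,0,0,-1],[0,0,0,0,0,0,-1],[0,0,0,0,0,0,-1]],
  ],
)

```text
clock: 27.68
tool_pos: [0.5098, -0.1755, 0.188]
ee_rot: [-0.066, 0.708, 0.699, 0.073]
wrist_force: [8.0, 0.8, 9.7]
finger_gap: 0.138
grasp_force: 49.3
```

```bash
python3 look.py
```

```text
27.6833 [ 0.5098 -0.1755  0.188 ] [8.  0.8 9.7]
grip st [ -31.  -209.4  206.6] rod ang 1.143534069015765 rad 130.29440926658503
side lid_hole [   2.6 -145.1  259. ] 0.66 ang 0.969
side rod_grip [ -31.8 -196.6  197.3] 0.8 ang 1.118
top lid_hole [   3.3 -140.1  262.7] 0.9 ang 0.983
top rod_shoulder [   2.  -146.6  256.5] 0.52 ang 1.094
top rod_grip [ -29.9 -198.9  197.9] 0.51 ang 1.106
```

No extra force so far; the tip is entering. Wait for it to settle.

apply_moves(
  targets=[
    [[0,0,0,0,0,0,-1],[0,0,0,0,0,0,-1],[0,0,0,0,0,0,-1],[0,0,0,0,0,0,-1],[0,0,0,0,0,0,-1],[0,0,0,0,0,0,-1],[0,0,0,0,0,0,-1],[0,0,0,0,0,0,-1],[0,0,0,0,0,0,-1],[0,0,0,0,0,0,-1],[0,0,0,0,0,0,-1],[0,0,0,0,0,0,-1],[0,0,0,0,0,0,-1],[0,0,0,0,0,0,-1],[0,0,0,0,0,0,-1],[0,0,0,0,0,0,-1],[0,0,0,0,0,0,-1],[0,0,0,0,0,0,-1],[0,0,0,0,0,0,-1],[0,0,0,0,0,0,-1]],
  ],
)

```text
clock: 29.75
tool_pos: [0.5098, -0.1754, 0.1879]
ee_rot: [-0.066, 0.708, 0.699, 0.073]
wrist_force: [7.4, 0.6, 8.5]
finger_gap: 0.133
grasp_force: 49.3
```

```bash
python3 look.py; python3 look.py s6
```

```text
29.75 [ 0.5098 -0.1754  0.1879] [7.4 0.6 8.5]
grip st [ -31.  -209.4  206.6] rod ang 1.1435420286002482 rad 130.2925585788747
side rod_grip [ -33.  -200.2  195.8] 0.5 ang 1.121
top lid_hole [-2.000e-01 -1.393e+02  2.559e+02] 0.89 ang 0.946
top rod_shoulder [   0.9 -142.3  257. ] 0.63 ang 1.101
top rod_grip [ -29.9 -199.   196.5] 0.62 ang 1.101
30.15 [ 0.5098 -0.1754  0.1879] [ 7.4  2.  10.1]
grip st [ -31.  -209.4  206.6] rod ang 1.1435384538267128 rad 130.2755277461066
side rod_grip [ -32.6 -196.8  196.6] 0.56 ang 1.121
top lid_hole [   1.2 -140.5  257.2] 0.73 ang 0.957
top rod_shoulder [   0.  -145.4  256.1] 0.66 ang 1.103
top rod_grip [ -29.9 -197.8  196.9] 0.81 ang 1.103
```

View pics/s6.png

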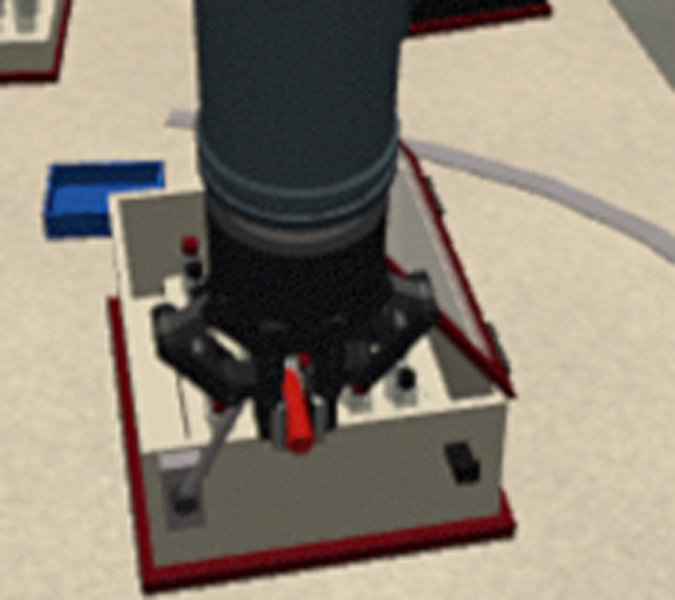

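apply_moves(
  targets=[
    [[0,0,0,0,0,0,-1],[0,0,0,0,0,0,-1],[0,0,0,0,0,0,-1],[0,0,0,0,0,0,-1],[0,0,0,0,0,0,-0.7],[0,0,0,0,0,0,-0.7],[0,0,0,0,0,0,-0.5],[0,0,0,0,0,0,-0.3],[0,0,0,0,0,0,-0.1],[0,0,0,0,0,0,-0.1],[0,0,0,0,0,0,-0.1]],
  ],
)

```text
clock: 31.47
tool_pos: [0.5059, -0.1746, 0.1842]
ee_rot: [-0.071, 0.708, 0.699, 0.071]
wrist_force: [0.4, -0.5, 0.4]
finger_gap: 0.448
grasp_force: 0.0
```

```bash
python3 look.py
```

```text
31.4667 [ 0.5059 -0.1746  0.1842] [ 0.4 -0.5  0.4]
grip st [ -34.8 -208.6  202.8] rod ang 1.158563137352588 rad 125.3412006196725
side lid_hole [  -4.  -144.3  254.8] 0.57 ang 0.926
side rod_grip [ -33.1 -196.7  197.3] 0.75 ang 1.127
top lid_hole [  -0.8 -138.5  257.2] 0.92 ang 0.948
top rod_shoulder [   3.3 -145.1  258.1] 0.67 ang 1.092
top rod_grip [ -28.5 -198.7  196.8] 0.82 ang 1.092
```

apply_moves(
  targets=[
    [[0,0,0,0,4,-15,0],[0,0,0,0,4,-40,0],[0,0,0,0,4,-70,0],[0,0,0,0,4,-105,0],[0,0,0,-30,-20,-130,0],[0,0,0,-60,-50,-140,0],[0,0,0,-90,-80,-140,0],[0,0,0,-120,-110,-140,0],[0,0,0,-140,-130,-140,0],[0,0,0,-140,-130,-140,0],[0,0,0,-140,-130,-140,0],[0,0,0,-140,-130,-140,0],[0,0,0,-140,-130,-140,0],[0,0,0,-140,-130,-140,0],[0,0,0,-140,-130,-140,0]],
  ],
)

```text
clock: 33.12
tool_pos: [0.3753, -0.3374, 0.2942]
ee_rot: [-0.07, 0.707, 0.7, 0.071]
wrist_force: [0.5, 0.2, 0.1]
finger_gap: 0.501
grasp_force: 0.0
```

```bash
python3 look.py s7; python3 look.py; python3 -c "
from plant import r
for n in('vial_rack','amber_jar','cap_tray'): print(n,[r.mark_of(n,c)[:1] for c in('side','top')])"
```

```text
33.1167 [ 0.3753 -0.3374  0.2942] [0.5 0.2 0.1]
grip st [-163.3 -373.   312.8] rod ang 1.9060866213168388 rad 238.0913515234982
side lid_hole [  -1.9 -143.5  252.6] 0.86 ang 0.927
side rod_shoulder [   1.6 -142.6  257. ] 0.72 ang 1.097
side rod_grip [ -34.3 -195.4  194.1] 0.9 ang 1.125
top lid_hole [   2.1 -141.6  256.1] 0.87 ang 0.957
top rod_shoulder [  -0.3 -145.3  255.5] 0.83 ang 1.103
top rod_grip [ -30.9 -200.   197.6] 0.69 ang 1.112
33.5167 [ 0.3745 -0.3382  0.294 ] [ 0.6 -0.7 -0.1]
grip st [-164.1 -373.8  312.6] rod ang 1.9094945808022856 rad 238.12910330987287
side lid_hole [  -1.3 -145.8  254.4] 0.63 ang 0.936
side rod_shoulder [   2.5 -143.4  256.9] 0.89 ang 1.093
side rod_grip [ -32.7 -197.4  195.2] 0.71 ang 1.117
top rod_shoulder [   0.6 -145.8  256.8] 0.87 ang 1.101
top rod_grip [ -29.3 -196.8  194.8] 0.69 ang 1.09
vial_rack [[{'at': [0.5404, -0.1126, 0.2559], 'conf': 0.18}], [{'at': [0.6365, 0.2573, 0.0032], 'conf': 0.59}]]
amber_jar [[{'at': [0.5176, -0.2839, 0.0023], 'conf': 0.9}], [{'at': [0.521, -0.285, -0.0016], 'conf': 0.89}]]
cap_tray [[{'at': [0.438, 0.2895, -0.0024], 'conf': 0.92}], [{'at': [0.4404, 0.2963, -0.0029], 'conf': 0.9}]]
```

View pics/s7.png

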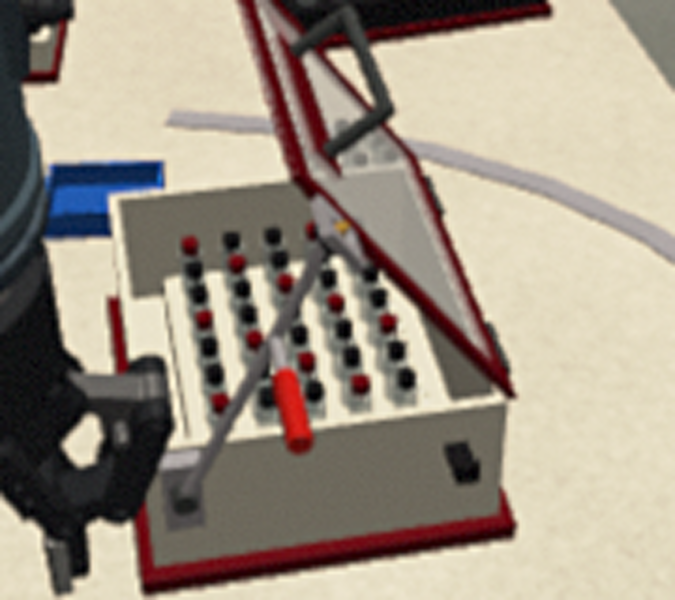

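The picture shows the brass tip through the ear at (342,226), the lid propped and the arm clear of everything. The bystanders are where they started.

```bash
python3 -c "
from plant import r
print(r.close_job())"
```

```text
the job is handed in; nothing more can be done
None
```

The lid is propped at about 0.95 rad on the rod alone, with the brass tip through the ear and the gripper clear. The vial rack, jar and cap tray have not moved beyond measurement error. The job was handed in at about 34 s; the hand-in call returned no verdict.

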